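# Stand the fallen glue bottle in its stall and latch the gate

### The job

The glue bottle has fallen over. Stand it upright on the floor of the gated stall of the plywood caddy and let go of it, setting it down rather than dropping it; then push the stall's little gate shut until it snaps past its catch and is fully closed. Leave the whetstone, tape roll, tumbler and cup where they are.

Things in the scene. Friction and masses are not known exactly. Their poses are not given: they have to be found in the camera images.
- bottle: white round glue bottle with a thin red nozzle, 153 mm tall, loose, about 0.19 kg; starts lying on its side on the table. Origin: centre of its flat bottom; own z axis runs from the bottom to the nozzle. Body 53 mm in diameter up to 116 mm from the bottom, neck 24 mm in diameter to 132 mm, nozzle 12 mm in diameter to 153 mm. Any turn about its own axis is fine
- caddy: open-topped plywood caddy screwed to the table, 116 x 184 x 45 mm (its x, y, z), walls 8 mm thick and 45 mm high, floor 8 mm thick. Origin: centre of its underside; x points to its back, y to its left as seen from the front, z up. Its left part (+y) is the wider stall with the gate, its right part a narrow tray with a plain front in which the whetstone lies
- stall (a point): centre of the stall's floor (its upper face, 8 mm above the table). The stall is 100 mm (caddy's x) by 94 mm (caddy's y) inside, open above, with 45 mm high walls at the back and both sides and the gate in front; axes as the caddy's
- gate (a joint): angle of the gate in rad: 0 fully shut, grows as it swings open towards the caddy's front (-x), up to 1.7. Seen from above, opening is clockwise. The gate stays where it is left. At about 0.11 its nib meets the sprung roller catch at its free end; pressed on with some 5 to 10 N it snaps past and stays shut at 0 to 0.01
- gate_hinge (a point): point on the gate's upright hinge axis, at the left front corner of the stall, 27 mm above the table; carried by the gate: its -y axis points along the gate to its free end, its -x axis out of the gate's outer face. The plywood gate is 8 mm thick, reaches from 4 to 94 mm from the hinge axis, and from 10 to 44 mm above the table; its outer face lies in the hinge axis' plane (x = 0)
- gate_push (a point): point on the gate's outer face, 65 mm from the hinge axis, 27 mm above the table: a good place to push; axes as those of gate_hinge
- whetstone: dark grey dressing stone, 50 x 88 x 21 mm, lying in the caddy's tray next to the stall; origin: centre of its underside. Leave it
- tape: roll of masking tape, 104 mm in diameter, 25 mm high, lying flat on the dark table top; origin: centre of its underside. Leave it
- tumbler: clear tumbler, 77 mm in diameter, 85 mm high, standing on the table; origin: centre of its underside. Leave it
- cup: white cup, 76 mm in diameter, 93 mm high, standing on the table; origin: centre of its underside. Leave it

How it is judged:
By the outcome, as a careful person would: the job done as asked, in the order asked, and still so for the second after the job is handed in, with the robot touching nothing.
It also fails if it takes over 56 s, if anything falls off the work surface, if the arm or the gripper's body presses on something with over 40 N, if the wrist force passes 120 N, or if a joint passes its speed limit or range.

### The arm

A 7-joint arm with a two-finger parallel gripper is mounted at the origin on the work surface; the furniture and walls round the work are solid. World frame = base frame: x ahead of the robot, y to its left, z up, the work surface at z = 0. Lengths are in mm, angles in rad, forces in N, time in s.
With the tool pointing down it reaches from about 400 to 875 mm from the base axis. Payload 19.3 kg.
Tool frame: the origin (TCP) lies midway between the tips of the shut fingers; the grasp point (between the pads) lies 19 mm behind it; z points along the fingers, y is the line along which they close (so a half turn about z gives the same grasp; the last joint's range is limited). The gripper opens to 85 mm and grips with 20 to 120 N. Pads are 22 mm wide; open, the fingers measure 114 mm over their backs; the gripper's body (76 mm by 85 mm) begins 54 mm behind the grasp point. The pads swing forward as they close: fully open they stand 13 mm farther back than shut.
Start: joints at [1.076, 0.521, -0.036, 1.599, 0.021, 1.021, -0.113], TCP at [257.558, -569.454, 200.391] pointing down, gripper open.
Joint ranges: [-2.91, 2.91], [-0.3, 2.13], [-1.5, 1.42], [0.17, 2.43], [-1.26, 4.41], [0.16, 1.93], [-2.52, 2.52]. Speed limits (rad/s): [1.89, 1.89, 2.39, 2.39, 3.01, 3.01, 3.01].

### API

Orientations are given as a unit quaternion [w, x, y, z].
In Python, from cell import manip gives the robot as it stands. The module is installed in compiled form; this text tells all that it offers.
- The arm moves only by the shell command python3 -m creep 'ROWS' [FORCE]. ROWS is JSON, a list that holds one entry, the list of rows, each a list of 7 numbers: the shift along the world's x, y, z normalised to -1 to 1, where 1 is 500 mm, then the turn, a rotation vector about the world's x, y, z normalised to -1 to 1, where 1 is 90 degrees, then the opening, from -1 (shut) to 1 (fully open). A call has exactly 10 rows; each row is the pose to reach, as a shift and turn from the pose commanded when the call began; what a row does not reach only later rows make up. A row lasts 1/10 s, in which the tool goes at most 50 mm and 8.59 degrees, less where a joint would pass 70% of its speed; a pose out of reach is approached as far as the arm can. A call with a number of a shift or a turn outside -1 to 1 is refused whole. A call with a gripper value outside its range is refused whole. The fingers move at their own pace and stop on an object; FORCE is the grip in N (left out, the last holds). Time passes only in rows, so rows that repeat a pose let the fingers close, or fill a call up. It gives the time, the measured TCP pose, the force, the opening and the grip force at its end, in the units of the state.
- manip.get_obs(): the state, without advancing time (a new reading comes with each control period).
- manip.capture(name): name is "scene" or "top"; returns the picture (384x512x3 uint8, blue, green, red); there is no depth.
- manip.camera_model(name): a dict with "intrinsics" (3x3 intrinsics, pixels), "xyz" and "attitude" of the camera in the world. Camera axes: x right, y down, z forward; pixel columns grow to the right and rows downward; lengths in mm; the calibration is good to about 2 mm. A picture is of the moment at which its call begins. camera_model takes no time and is no camera call.
- manip.hand_in(): hands the job in; it is judged then, once.
Trained networks look in the newest picture that a camera, given by its name, has taken for a name from the list of things; names that differ only in an ending like _2 or _b are one class to them, and where a whole thing is asked for, a point or a joint stands for the part that bears it (a point fixed in the world has none). Each returns a list of dicts, best first, with "score" (0 to 1); they miss things now and then, are a little off and sometimes report something else, mostly with a low value. They report only what shows in the picture. A call takes as long as a camera call.
- manip.masks_of(label, camera): "mask" (384x512 bool, what is visible of it).
- manip.pinpoint(label, camera): "centre" ([x, y, z] in mm, in the coordinates of the camera as it stood for that picture, good to about 4 mm: a listed point, or the origin of a listed thing).
The state is a dict: "time_s": time; "joints": joint angles; "joint_velocities": joint speeds; "joint_efforts": joint torques, N m; "tool_pos": TCP position; "eef_rot": TCP orientation; "ft_force": force on the tool from outside, world axes, zero at the start; "torque": the same for the moment, N m; "opening": opening from 0.0 (shut) to 1.0 (fully open); "gripper_force": force on a finger pad.
Only numpy, scipy, OpenCV 4.12 (cv2) and the standard library are available. Lean on these libraries where they do the work, as an engineer would, in place of code of your own. Each camera call takes 0.05 s, during which the arm holds its last target. There are 200 camera calls.

## Working session

There is one attempt and no reset: what is moved stays moved. The work goes in short steps, Python scripts to look and compute and a shell command to move; the robot and the scene stay as the last step left them, time stands still between calls to the robot, and variables do not carry over. Pictures are saved under pics/ and viewed, at most 10 in all, crops included, and the job is handed in when it is done.

```bash
mkdir -p pics
cat > h.py <<'E'
import numpy as np, cv2
from scipy.spatial.transform import Rotation as R
from cell import manip
def cam(n):
    m=manip.camera_model(n); K=np.array(m["intrinsics"]); p=np.array(m["xyz"]); a=np.array(m["attitude"])
    Rm=a if a.shape==(3,3) else R.from_quat(a[[1,2,3,0]]).as_matrix()
    return K,p,Rm
def ray(n,u,v):
    K,p,Rm=cam(n); return p,Rm@np.linalg.inv(K)@np.array([u,v,1.])
def onz(n,u,v,z):
    p,d=ray(n,u,v); return p+d*(z-p[2])/d[2]
def proj(n,X):
    K,p,Rm=cam(n); c=K@(Rm.T@(np.array(X)-p)); return c[:2]/c[2]
def world(n,c):
    K,p,Rm=cam(n); return p+Rm@np.array(c)
E
python3 - <<'E'
from h import *
for n in("scene","top"):
    cv2.imwrite(f"pics/{n}0.png",manip.capture(n)); m=manip.camera_model(n); print(n,m)
    for l in("bottle","caddy","stall","gate","gate_hinge","gate_push","whetstone","tape","tumbler","cup"):
        try:
            r=manip.pinpoint(l,n); print(l,[(round(x["score"],2),world(n,x["centre"]).round(0)) for x in r[:2]])
        except Exception as e: print(l,e)
    for l in ("bottle",):
        for r in manip.masks_of(l,n)[:2]:
            ys,xs=np.nonzero(r["mask"]); print("mask",r["score"],len(xs),xs.min(),xs.max(),ys.min(),ys.max())
print(manip.get_obs())
E
```

```text
scene {'intrinsics': array([[448.18310355,   0.        , 254.13338744],
       [  0.        , 448.18310355, 187.0968026 ],
       [  0.        ,   0.        ,   1.        ]]), 'xyz': array([-427.71206171,  895.48134446,  906.21745086]), 'attitude': array([ 0.19693541, -0.34818245,  0.8061261 , -0.43605749])}
bottle [(0.78, array([664.,  36.,  25.]))]
caddy [(0.74, array([ 577., -300.,    5.]))]
stall [(0.77, array([ 580., -265.,    7.])), (0.6, array([ 576., -298.,    3.]))]
gate it knows: bottle, caddy, cup, gate_hinge, gate_push, stall, tape, tumbler, whetstone
gate_hinge [(0.75, array([ 538., -203.,   26.])), (0.51, array([ 470., -211.,   27.]))]
gate_push [(0.49, array([ 469., -210.,   23.]))]
whetstone [(0.66, array([621., 412.,   1.])), (0.42, array([ 567., -348.,   10.]))]
tape [(0.56, array([ 380., -321.,   -3.]))]
tumbler [(0.66, array([687., 267.,   3.]))]
cup [(0.8, array([622., 412.,   6.]))]
mask 0.91 460 227 266 176 191
top {'intrinsics': array([[411.39751558,   0.        , 256.53197325],
       [  0.        , 411.39751558, 201.40279031],
       [  0.        ,   0.     
[... 789 characters left out ...]
07581339,  0.52140792, -0.03629703,  1.59953147,  0.02115927,
        1.02113285, -0.11281668]), 'joint_velocities': array([ 0.00116177,  0.00025819, -0.00095916,  0.00026738, -0.00168877,
        0.00061994, -0.00126402]), 'joint_efforts': array([ 2.68105186e-04, -9.26867151e+01,  1.97825387e+00, -3.70258784e+01,
        1.78526156e-02,  2.02956195e-03,  7.60109765e-05]), 'tool_pos': array([ 257.54441436, -569.42468772,  200.37457896]), 'eef_rot': array([-5.06479711e-05,  9.77538327e-01,  2.10757721e-01,  1.66747749e-06]), 'ft_force': array([ 0.86431643, -0.10293278, -0.45816695]), 'torque': array([-0.022918  , -0.0362507 , -0.02239748]), 'gripper_force': 0.0, 'opening': 0.9978809804727117}
```

Run:
```python
from h import *
a=cv2.imread("pics/scene0.png"); b=cv2.imread("pics/top0.png")
cv2.imwrite("pics/both.png",cv2.resize(np.vstack([np.hstack([a,b])]),(800,300)))
c=b[140:300,220:420]; cv2.imwrite("pics/topcrop.png",cv2.resize(c,(750,600),interpolation=cv2.INTER_CUBIC))
# bottle axis from masks
for n,z in(("top",26.5),("scene",26.5)):
    m=manip.masks_of("bottle",n)[0]["mask"]; ys,xs=np.nonzero(m)
    P=np.array([onz(n,u,v,z)[:2] for u,v in zip(xs,ys)]); c=P.mean(0); w,V=np.linalg.eigh(np.cov((P-c).T)); d=V[:,1]
    t=(P-c)@d; s=(P-c)@V[:,0]
    print(n,c.round(1),d.round(3),t.min().round(),t.max().round())
    for lo in np.arange(np.floor(t.min()/10)*10,t.max(),10):
        k=(t>=lo)&(t<lo+10)
        if k.sum(): print(int(lo),s[k].min().round(),s[k].max().round(),end='; ')
    print()
```

```text
top [633.8 -11.8] [0.527 0.85 ] -84.0 60.0
-90 -4.0 1.0; -80 -5.0 5.0; -70 -9.0 8.0; -60 -10.0 10.0; -50 -19.0 18.0; -40 -24.0 25.0; -30 -25.0 24.0; -20 -25.0 24.0; -10 -23.0 24.0; 0 -24.0 23.0; 10 -24.0 24.0; 20 -25.0 24.0; 30 -25.0 24.0; 40 -25.0 25.0; 50 -21.0 23.0; 60 2.0 2.0; 
scene [629.2 -12.4] [0.416 0.909] -86.0 66.0
-90 8.0 15.0; -80 -12.0 13.0; -70 -15.0 22.0; -60 -33.0 27.0; -50 -37.0 29.0; -40 -41.0 41.0; -30 -45.0 46.0; -20 -48.0 50.0; -10 -44.0 46.0; 0 -48.0 47.0; 10 -51.0 46.0; 20 -54.0 43.0; 30 -51.0 44.0; 40 -53.0 42.0; 50 -40.0 38.0; 60 0.0 35.0;
```

View pics/both.png

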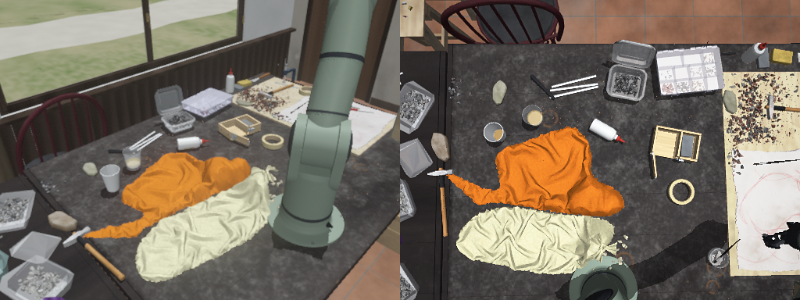

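View pics/topcrop.png

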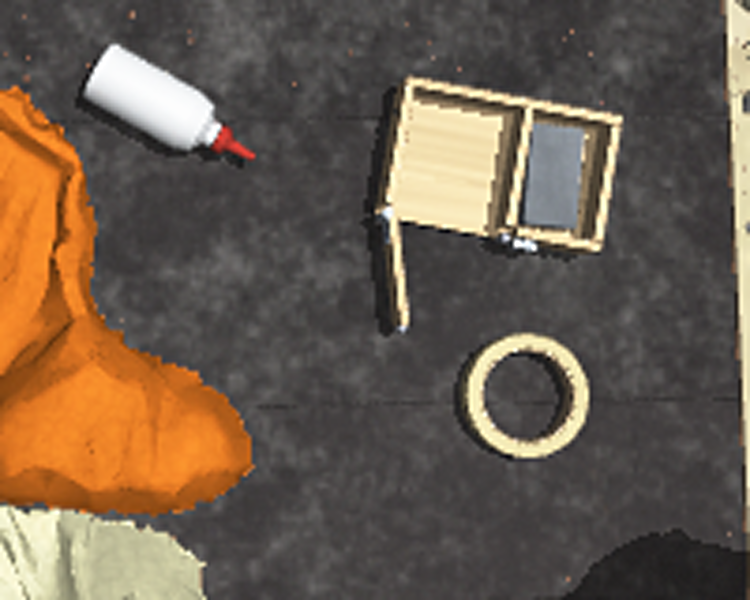

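The pictures show the bottle on its side, bottom at top-crop (95,65) and nozzle at (250,155), with its axis along about (-0.53,-0.85). The caddy stands at crop (385–620, 78–250), yawed about -0.18. Its gate is wide open, from the hinge at (388,213) to the free end at (402,328). The tape is at (525,395), clear of the work.

My plan is to grasp the bottle 82 mm up from its bottom, with the tool tilted about 25° towards the bottom.

```bash
cat >> h.py <<'E'
A=np.array([-.527,-.85,0]); A/=np.linalg.norm(A)
def tool(zdir,ydir):
    z=np.array(zdir,float); z/=np.linalg.norm(z); y=np.array(ydir,float); y-=z*(y@z); y/=np.linalg.norm(y)
    return R.from_matrix(np.column_stack([np.cross(y,z),y,z]))
def delta(pos,rot):
    o=manip.get_obs(); q=np.array(o["eef_rot"]); r0=R.from_quat(q[[1,2,3,0]])
    dp=(np.array(pos)-o["tool_pos"])/500; rv=(rot*r0.inv()).as_rotvec()/(np.pi/2)
    print("t",o["time_s"],"shift",dp.round(4),"turn",rv.round(4)); return dp,rv
E
python3 -m creep '[[[0.05,0.075,0.005,0,0,0.037,1],[0.1,0.15,0.01,0,0,0.074,1],[0.15,0.225,0.015,0,0,0.111,1],[0.2,0.3,0.02,0,0,0.148,1],[0.25,0.375,0.025,0,0,0.185,1],[0.3,0.45,0.03,0,0,0.222,1],[0.35,0.525,0.035,0,0,0.259,1],[0.4,0.6,0.04,0,0,0.296,1],[0.45,0.675,0.045,0,0,0.333,1],[0.5,0.75,0.05,0,0,0.374,1]]]' 40
python3 - <<'E'
from h import *
th=np.radians(25); zt=np.array([0,0,-np.cos(th)])-A*np.sin(th)
g=np.array([666,41,26.5])+82*A
rot=tool(zt,[.85,-.53,0]); tcp=g+22*zt
print(g,tcp); delta(tcp-150*zt,rot); print(manip.get_obs()["joints"].round(2))
E
```

```text
time_s: 2.2
tool_pos: [508.4, -192.9, 225.7]
eef_rot: [0.0, 0.874, 0.486, 0.0]
ft_force: [1.2, -2.3, -0.4]
opening: 1.001
gripper_force: 0.0
[622.79094715 -28.69202072  26.5       ] [627.69022235 -20.78996396   6.56122869]
t 2.2 shift [ 0.1718  0.2364 -0.1665] turn [ 0.2363 -0.146  -0.0006]
[ 0.48  0.38 -0.3   1.78  0.13  1.01 -0.42]
```

```bash
python3 -m creep '[[[0.03,0.04,-0.02,0.04,-0.025,0,1],[0.06,0.08,-0.05,0.08,-0.05,0,1],[0.09,0.12,-0.08,0.12,-0.075,0,1],[0.12,0.16,-0.11,0.16,-0.1,0,1],[0.145,0.2,-0.14,0.2,-0.125,0,1],[0.16,0.225,-0.155,0.225,-0.14,0,1],[0.172,0.236,-0.166,0.236,-0.146,0,1],[0.172,0.236,-0.166,0.236,-0.146,0,1],[0.172,0.236,-0.166,0.236,-0.146,0,1],[0.172,0.236,-0.166,0.236,-0.146,0,1]]]'
python3 - <<'E'
from h import *
th=np.radians(25); zt=np.array([0,0,-np.cos(th)])-A*np.sin(th)
g=np.array([666,41,26.5])+82*A
rot=tool(zt,[.85,-.53,0]); tcp=g+22*zt
delta(tcp,rot); print(manip.get_obs()["joints"].round(2))
cv2.imwrite("pics/t1.png",cv2.resize(manip.capture("top")[130:250,200:360],(800,600)))
E
```

```text
time_s: 3.2
tool_pos: [593.8, -76.7, 143.1]
eef_rot: [-0.105, 0.854, 0.474, 0.189]
ft_force: [1.2, -1.1, 0.6]
opening: 0.999
gripper_force: 0.0
t 3.2 shift [ 0.0678  0.1119 -0.273 ] turn [ 0.0008 -0.0003  0.0005]
[ 0.65  0.57 -0.53  1.85 -0.22  0.64 -0.17]
```

View pics/t1.png

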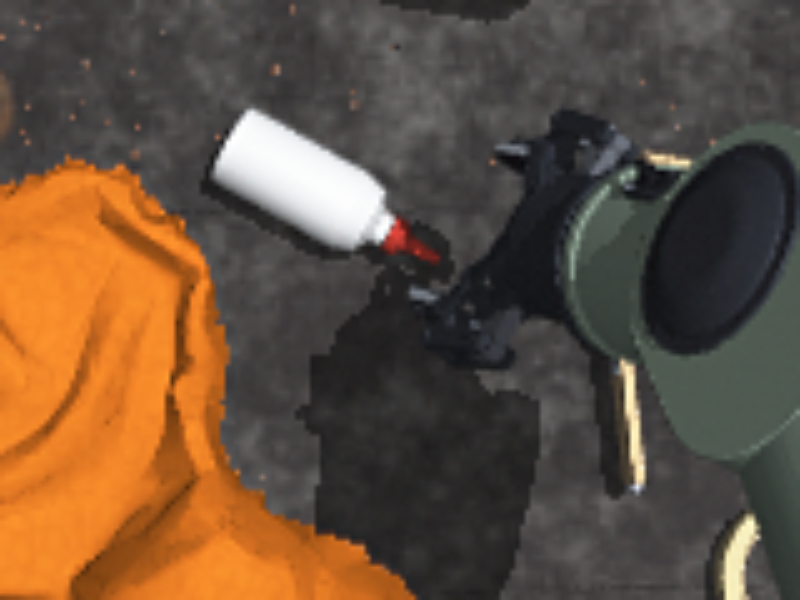

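The bottle's bottom is at (232,145) and its nozzle at (440,262). The open fingers, at (510,150) and (425,295), straddle the axis within a few mm once their height is allowed for. Going in along the tool axis and closing.

```bash
python3 -m creep '[[[0.01,0.017,-0.04,0,0,0,1],[0.02,0.033,-0.08,0,0,0,1],[0.03,0.05,-0.12,0,0,0,1],[0.04,0.066,-0.16,0,0,0,1],[0.05,0.083,-0.2,0,0,0,1],[0.058,0.095,-0.23,0,0,0,1],[0.064,0.105,-0.255,0,0,0,1],[0.068,0.112,-0.273,0,0,0,1],[0.068,0.112,-0.273,0,0,0,1],[0.068,0.112,-0.273,0,0,0,1]]]' && python3 -m creep '[[[0,0,0,0,0,0,0],[0,0,0,0,0,0,-0.2],[0,0,0,0,0,0,-0.4],[0,0,0,0,0,0,-0.4],[0,0,0,0,0,0,-0.4],[0,0,0,0,0,0,-0.4],[0,0,0,0,0,0,-0.4],[0,0,0,0,0,0,-0.4],[0,0,0,0,0,0,-0.4],[0,0,0,0,0,0,-0.4]]]' 45
```

```text
time_s: 4.25
tool_pos: [627.7, -20.7, 6.2]
eef_rot: [-0.106, 0.854, 0.473, 0.189]
ft_force: [0.0, -0.2, 0.7]
opening: 0.998
gripper_force: 0.0
time_s: 5.25
tool_pos: [627.8, -21.1, 6.7]
eef_rot: [-0.105, 0.854, 0.473, 0.189]
ft_force: [-5.3, -3.5, 11.2]
opening: 0.52
gripper_force: 44.3
```

```bash
python3 -m creep '[[[0,0,0.01,0,0,0,-0.4],[0,0,0.03,0,0,0,-0.4],[0,0,0.05,0,0,0,-0.4],[0,0,0.08,0,0,0,-0.4],[0,0,0.12,0,0,0,-0.4],[0,0,0.16,0,0,0,-0.4],[0,0,0.2,0,0,0,-0.4],[0,0,0.24,0,0,0,-0.4],[0,0,0.27,0,0,0,-0.4],[0,0,0.28,0,0,0,-0.4]]]'
python3 - <<'E'
from h import *
t=manip.capture("top");s=manip.capture("scene")
c=proj("scene",manip.get_obs()["tool_pos"]).astype(int); d=proj("top",manip.get_obs()["tool_pos"]).astype(int); print(c,d)
cr=lambda im,c:cv2.resize(im[c[1]-60:c[1]+60,c[0]-60:c[0]+60],(400,400),interpolation=cv2.INTER_CUBIC)
cv2.imwrite("pics/l1.png",np.hstack([cr(t,d),cr(s,c)]))
print(manip.get_obs()["joints"].round(2))
E
```

```text
time_s: 6.25
tool_pos: [628.2, -20.5, 148.1]
eef_rot: [-0.105, 0.854, 0.474, 0.189]
ft_force: [0.1, -0.3, -3.3]
opening: 0.519
gripper_force: 45.1
[244 153] [266 162]
[ 0.51  0.58 -0.49  1.81 -0.22  0.62 -0.27]
```

View pics/l1.png

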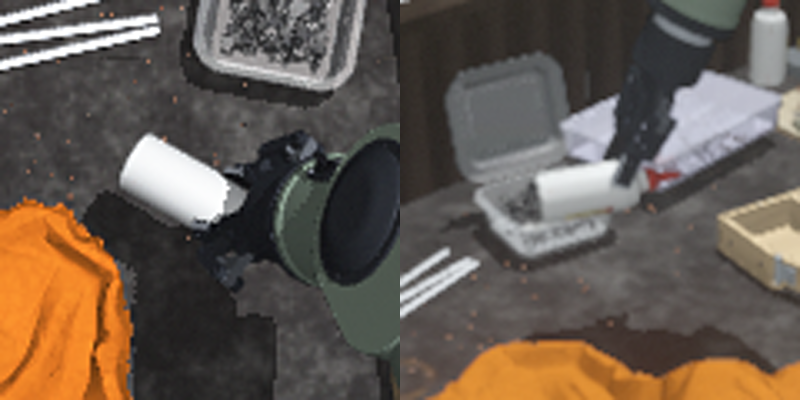

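The left panel shows the bottle held by the shoulder end, with its body at (180,180). In the right panel it hangs level from the fingers at (625,165). Now I'll tip it half way up while moving towards the stall.

```bash
python3 -m creep '[[[-0.008,-0.026,0.01,-0.0425,0.0263,0,-0.4],[-0.016,-0.052,0.02,-0.085,0.0526,0,-0.4],[-0.024,-0.078,0.03,-0.1275,0.079,0,-0.4],[-0.032,-0.104,0.04,-0.17,0.105,0,-0.4],[-0.04,-0.13,0.05,-0.2125,0.1315,0,-0.4],[-0.048,-0.156,0.06,-0.255,0.158,0,-0.4],[-0.056,-0.182,0.07,-0.2975,0.184,0,-0.4],[-0.064,-0.208,0.08,-0.34,0.21,0,-0.4],[-0.072,-0.234,0.09,-0.3825,0.237,0,-0.4],[-0.08,-0.26,0.1,-0.425,0.263,0,-0.4]]]'
python3 - <<'E'
from h import *
print(manip.get_obs()["joints"].round(2))
# caddy fit: corners at z=45 from first top picture crop pixels
px=np.array([[408,78],[621,117],[598,250],[385,213]])/3.75+[220,140]
C=np.array([onz("top",u,v,45)[:2] for u,v in px]); print(C.round(0),C.mean(0).round(1))
e=(C[0]-C[1]+C[3]-C[2])/2; print("len",np.linalg.norm(e),"yaw",np.arctan2(-e[0],e[1]))
E
```

```text
time_s: 7.35
tool_pos: [587.2, -150.7, 195.2]
eef_rot: [0.085, 0.861, 0.478, -0.153]
ft_force: [0.6, -0.6, -2.0]
opening: 0.521
gripper_force: 45.7
[ 0.02  0.6  -0.06  1.54  0.35  1.23 -0.75]
[[ 649. -222.]
 [ 615. -400.]
 [ 504. -376.]
 [ 536. -200.]] [ 576.1 -299.3]
len 180.45076279634748 yaw -0.18672519472144505
```

```bash
cat >> h.py <<'E'
# bottle in the tool at grasp (tool pose measured then)
RG=R.from_quat(np.array([.854,.473,.189,-.105])/np.linalg.norm([.854,.473,.189,-.105])); PG=np.array([627.8,-21.1,6.7])
BOT=RG.inv().apply(np.array([666,41,26.5])-PG); BAX=RG.inv().apply(A)
ST=np.array([583,-264.,8]); CY=-.185
def toolrot(yaw=0):  # tool orientation that holds the bottle upright, turned by yaw about world z
    r=R.align_vectors([[0,0,1],[.85,-.527,0]],[BAX,[0,1,0]])[0]; return R.from_euler('z',yaw)*r
def bottle():
    o=manip.get_obs(); q=np.array(o["eef_rot"]); r=R.from_quat(q[[1,2,3,0]]); return o["tool_pos"]+r.apply(BOT),r.apply(BAX)
def goto(bot,yaw=0):
    r=toolrot(yaw); return delta(np.array(bot)-r.apply(BOT),r)
E
python3 - <<'E'
from h import *
print(bottle()); goto(ST+[0,0,75]); goto(ST+[0,0,75],-.5); goto(ST+[0,0,75],.4); print(toolrot().as_matrix().round(2))
E
```

```text
(array([621.39746734, -94.90250329, 157.45549527]), array([-0.3698753 , -0.5998065 ,  0.70952409]))
t 7.35 shift [-0.0286 -0.2607 -0.0787] turn [-0.4232  0.2621  0.0011]
t 7.35 shift [-0.0425 -0.2469 -0.0787] turn [-0.3487  0.3623 -0.3007]
t 7.35 shift [-0.0137 -0.2659 -0.0787] turn [-0.4699  0.1739  0.2426]
[[ 0.22  0.85 -0.48]
 [ 0.36 -0.53 -0.77]
 [-0.91  0.   -0.42]]
```

```bash
python3 -m creep '[[[-0.003,-0.026,-0.008,-0.0423,0.0262,0,-0.4],[-0.006,-0.052,-0.016,-0.0846,0.0524,0,-0.4],[-0.009,-0.078,-0.024,-0.127,0.0786,0,-0.4],[-0.012,-0.104,-0.032,-0.169,0.1048,0,-0.4],[-0.015,-0.13,-0.04,-0.2116,0.131,0,-0.4],[-0.018,-0.156,-0.048,-0.254,0.157,0,-0.4],[-0.021,-0.182,-0.056,-0.296,0.1835,0,-0.4],[-0.024,-0.208,-0.063,-0.3386,0.21,0,-0.4],[-0.0265,-0.235,-0.071,-0.381,0.236,0,-0.4],[-0.0286,-0.261,-0.079,-0.4232,0.262,0.001,-0.4]]]'
python3 -m creep '[[[0,0,0,0,0,0,-0.4],[0,0,0,0,0,0,-0.4],[0,0,0,0,0,0,-0.4],[0,0,0,0,0,0,-0.4],[0,0,0,0,0,0,-0.4],[0,0,0,0,0,0,-0.4],[0,0,0,0,0,0,-0.4],[0,0,0,0,0,0,-0.4],[0,0,0,0,0,0,-0.4],[0,0,0,0,0,0,-0.4]]]'
python3 - <<'E'
from h import *
print(bottle()); goto(ST+[0,0,75]); print(manip.get_obs()["joints"].round(2))
t=manip.capture("top");s=manip.capture("scene")
b=bottle()[0]+[0,0,60]
c=proj("scene",b).astype(int); d=proj("top",b).astype(int); print(c,d)
for n,im in(("top",t),("scene",s)):
    for x in manip.pinpoint("bottle",n)[:2]: print(n,x["score"],world(n,x["centre"]).round(0))
    for h in (0,116,153):
        u=proj(n,b+[0,0,h-60]); cv2.circle(im,tuple(u.round().astype(int)),0,(0,255,0),-1)
cr=lambda im,c:cv2.resize(im[c[1]-50:c[1]+50,c[0]-50:c[0]+50],(400,400),interpolation=cv2.INTER_CUBIC)
cv2.imwrite("pics/u1.png",np.hstack([cr(t,d),cr(s,c)]))
E
```

```text
time_s: 8.35
tool_pos: [573.1, -281.0, 155.0]
eef_rot: [0.262, 0.737, 0.41, -0.469]
ft_force: [-0.8, 0.3, -2.3]
opening: 0.52
gripper_force: 46.7
time_s: 9.35
tool_pos: [573.3, -280.9, 156.4]
eef_rot: [0.262, 0.738, 0.41, -0.468]
ft_force: [-0.4, 0.9, -2.5]
opening: 0.519
gripper_force: 46.9
(array([ 583.55684976, -263.68792531,   83.5412141 ]), array([-0.00131941, -0.00375724,  0.99999207]))
t 9.35 shift [-0.0007 -0.0002 -0.0009] turn [-0.0017  0.0019 -0.0002]
[-0.17  1.01  0.18  1.37  0.72  1.56 -0.9 ]
[299 136] [350 177]
scene 0.68 [ 581. -266.   89.]
```

View pics/u1.png

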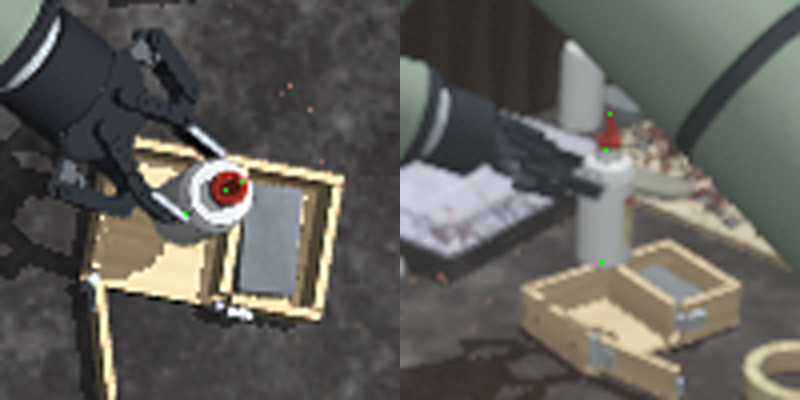

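The left panel shows the bottle upright over the stall, with its nozzle at (232,185). In the right panel its bottom is at (602,265), within a few px of the prediction (602,262). Lowering to about 5 mm above the floor.

```bash
python3 -m creep '[[[0,0,-0.01,0,0,0,-0.4],[0,0,-0.03,0,0,0,-0.4],[0,0,-0.05,0,0,0,-0.4],[0,0,-0.07,0,0,0,-0.4],[0,0,-0.09,0,0,0,-0.4],[0,0,-0.105,0,0,0,-0.4],[0,0,-0.12,0,0,0,-0.4],[0,0,-0.13,0,0,0,-0.4],[0,0,-0.136,0,0,0,-0.4],[0,0,-0.14,0,0,0,-0.4]]]' && python3 -m creep '[[[0,0,-0.001,0,0,0,-0.4],[0,0,-0.002,0,0,0,-0.4],[0,0,-0.003,0,0,0,-0.4],[0,0,-0.004,0,0,0,-0.4],[0,0,-0.005,0,0,0,-0.4],[0,0,-0.006,0,0,0,-0.4],[0,0,-0.006,0,0,0,-0.4],[0,0,-0.006,0,0,0,-0.4],[0,0,-0.006,0,0,0,-0.4],[0,0,-0.006,0,0,0,-0.4]]]'
```

```text
time_s: 10.55
tool_pos: [573.3, -281.0, 86.3]
eef_rot: [0.262, 0.738, 0.41, -0.467]
ft_force: [-1.0, -0.6, -1.9]
opening: 0.517
gripper_force: 46.9
time_s: 11.55
tool_pos: [573.3, -280.9, 83.4]
eef_rot: [0.262, 0.738, 0.41, -0.468]
ft_force: [-0.6, 0.1, -2.6]
opening: 0.517
gripper_force: 46.9
```

```bash
python3 -m creep '[[[0,0,-0.001,0,0,0,-0.4],[0,0,-0.002,0,0,0,-0.4],[0,0,-0.003,0,0,0,-0.4],[0,0,-0.004,0,0,0,-0.4],[0,0,-0.004,0,0,0,-0.4],[0,0,-0.004,0,0,0,-0.4],[0,0,-0.004,0,0,0,-0.4],[0,0,-0.004,0,0,0,-0.4],[0,0,-0.004,0,0,0,-0.4],[0,0,-0.004,0,0,0,-0.4]]]'
```

```text
time_s: 12.55
tool_pos: [573.2, -281.0, 81.4]
eef_rot: [0.262, 0.738, 0.41, -0.468]
ft_force: [0.6, 0.1, -2.5]
opening: 0.519
gripper_force: 46.9
```

```bash
python3 -m creep '[[[0,0,-0.001,0,0,0,-0.4],[0,0,-0.002,0,0,0,-0.4],[0,0,-0.003,0,0,0,-0.4],[0,0,-0.004,0,0,0,-0.4],[0,0,-0.004,0,0,0,-0.4],[0,0,-0.004,0,0,0,-0.4],[0,0,-0.004,0,0,0,-0.4],[0,0,-0.004,0,0,0,-0.4],[0,0,-0.004,0,0,0,-0.4],[0,0,-0.004,0,0,0,-0.4]]]'
python3 - <<'E'
from h import *
t=manip.capture("top");s=manip.capture("scene")
for n in("top","scene"):
    for x in manip.pinpoint("bottle",n)[:2]: print(n,x["score"],world(n,x["centre"]).round(0))
print(bottle())
E
```

```text
time_s: 13.55
tool_pos: [573.3, -281.0, 79.4]
eef_rot: [0.262, 0.738, 0.41, -0.467]
ft_force: [-0.1, 1.1, -1.4]
opening: 0.517
gripper_force: 46.9
top 0.65 [ 586. -263.   13.]
scene 0.62 [ 585. -264.   10.]
(array([ 583.56681574, -263.70316483,    6.55422359]), array([-0.00136457, -0.00376127,  0.999992  ]))
```

```bash
python3 -m creep '[[[0,0,-0.001,0,0,0,-0.4],[0,0,-0.002,0,0,0,-0.4],[0,0,-0.003,0,0,0,-0.4],[0,0,-0.003,0,0,0,-0.4],[0,0,-0.003,0,0,0,-0.4],[0,0,-0.003,0,0,0,-0.4],[0,0,-0.003,0,0,0,-0.4],[0,0,-0.003,0,0,0,-0.4],[0,0,-0.003,0,0,0,-0.4],[0,0,-0.003,0,0,0,-0.4]]]'
```

```text
time_s: 14.75
tool_pos: [573.3, -281.0, 77.9]
eef_rot: [0.262, 0.738, 0.41, -0.468]
ft_force: [-0.0, 0.8, -1.8]
opening: 0.517
gripper_force: 46.9
```

```bash
python3 -m creep '[[[0,0,-0.001,0,0,0,-0.4],[0,0,-0.002,0,0,0,-0.4],[0,0,-0.003,0,0,0,-0.4],[0,0,-0.004,0,0,0,-0.4],[0,0,-0.004,0,0,0,-0.4],[0,0,-0.004,0,0,0,-0.4],[0,0,-0.004,0,0,0,-0.4],[0,0,-0.004,0,0,0,-0.4],[0,0,-0.004,0,0,0,-0.4],[0,0,-0.004,0,0,0,-0.4]]]'
```

```text
time_s: 15.75
tool_pos: [573.3, -281.0, 76.2]
eef_rot: [0.262, 0.738, 0.41, -0.468]
ft_force: [0.3, 2.0, 4.9]
opening: 0.52
gripper_force: 48.2
```

Wrist force rose by about 7 N, so the bottle is on the floor. Opening the gripper, then backing out along the tool axis.

```bash
python3 -m creep '[[[0,0,0.001,0,0,0,0.1],[0,0,0.001,0,0,0,0.2],[0,0,0.001,0,0,0,0.4],[0,0,0.001,0,0,0,0.6],[0,0,0.001,0,0,0,0.8],[0,0,0.001,0,0,0,1],[0,0,0.001,0,0,0,1],[0,0,0.001,0,0,0,1],[0,0,0.001,0,0,0,1],[0,0,0.001,0,0,0,1]]]' && python3 -m creep '[[[0.005,0.008,0.004,0,0,0,1],[0.014,0.023,0.013,0,0,0,1],[0.029,0.046,0.025,0,0,0,1],[0.048,0.077,0.042,0,0,0,1],[0.067,0.108,0.059,0,0,0,1],[0.086,0.139,0.076,0,0,0,1],[0.106,0.169,0.092,0,0,0,1],[0.125,0.2,0.109,0,0,0,1],[0.144,0.231,0.126,0,0,0,1],[0.163,0.262,0.143,0,0,0,1]]]'
python3 - <<'E'
from h import *
t=manip.capture("top");s=manip.capture("scene")
for n in("top","scene"):
    for l in("bottle","gate_hinge","gate_push","caddy"):
        for x in manip.pinpoint(l,n)[:1]: print(n,l,round(x["score"],2),world(n,x["centre"]).round(0))
cr=lambda im,c:cv2.resize(im[c[1]-50:c[1]+50,c[0]-50:c[0]+50],(400,400),interpolation=cv2.INTER_CUBIC)
P=[550,-250,50]
print(proj("top",P),proj("scene",P))
cv2.imwrite("pics/r1.png",np.hstack([cr(t,proj("top",P).astype(int)),cr(s,proj("scene",P).astype(int))]))
print(manip.get_obs()["joints"].round(2))
E
```

```text
time_s: 16.75
tool_pos: [573.2, -281.0, 76.4]
eef_rot: [0.262, 0.738, 0.41, -0.467]
ft_force: [-0.0, 0.3, 0.6]
opening: 0.999
gripper_force: 0.0
time_s: 17.75
tool_pos: [655.6, -147.9, 148.7]
eef_rot: [0.262, 0.738, 0.41, -0.467]
ft_force: [-0.3, -0.2, 0.6]
opening: 0.999
gripper_force: 0.0
top bottle 0.65 [ 588. -260.    8.]
top gate_hinge 0.55 [ 540. -198.   31.]
top gate_push 0.59 [ 474. -207.   30.]
top caddy 0.92 [ 582. -304.   -0.]
scene bottle 0.77 [ 587. -262.    8.]
scene gate_hinge 0.47 [ 540. -205.   29.]
scene gate_push 0.44 [ 467. -214.   26.]
scene caddy 0.9 [ 577. -301.    5.]
[339.04813561 192.13093766] [302.81791735 162.68249674]
[-0.28  1.16  0.15  1.02  0.64  1.81 -0.86]
```

View pics/r1.png

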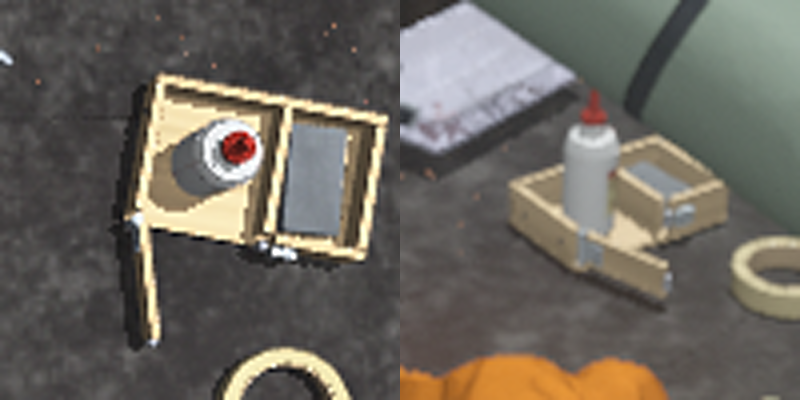

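The left panel shows the bottle inside the stall at about (215,160), free and upright. The right panel confirms it. The gate runs from (137,215) to (154,343), so it is open by about 1.25 rad. I'll swing it shut from its outer (+y) side with shut fingers tilted outward.

```bash
cat >> h.py <<'E'
ex=np.array([np.cos(CY),np.sin(CY),0]); ey=np.array([-np.sin(CY),np.cos(CY),0]); H=np.array([538.,-202,0])
def gtool(t=25): t=np.radians(t); return tool(ex*np.sin(t)-[0,0,np.cos(t)],-ey)
def gp(q,r=60,c=14,z=22): return H+r*(-np.sin(q)*ex-np.cos(q)*ey)+c*(-np.cos(q)*ex+np.sin(q)*ey)+[0,0,z]
E
python3 - <<'E'
from h import *
print(gp(1.25,60,45)); delta(gp(1.25,60,45,150),gtool())
E
```

```text
[ 472.46029892 -165.53703821   22.        ]
t 18.25 shift [-0.3641 -0.0304  0.0043] turn [ 0.4244 -0.9586 -0.5927]
```

```bash
python3 -m creep '[[[-0.02,0.005,0.006,0.0212,-0.048,-0.0296,0.6],[-0.04,0.01,0.012,0.0424,-0.096,-0.0592,0.2],[-0.06,0.015,0.018,0.0636,-0.144,-0.0888,-0.2],[-0.08,0.02,0.024,0.0848,-0.192,-0.1184,-0.6],[-0.1,0.025,0.03,0.106,-0.24,-0.148,-1],[-0.12,0.03,0.036,0.127,-0.288,-0.178,-1],[-0.14,0.035,0.042,0.148,-0.336,-0.207,-1],[-0.16,0.04,0.048,0.17,-0.383,-0.237,-1],[-0.18,0.045,0.054,0.191,-0.431,-0.267,-1],[-0.2,0.05,0.06,0.212,-0.479,-0.296,-1]]]'
python3 - <<'E'
from h import *
delta(gp(1.25,60,45,120),gtool()); print(manip.get_obs()["joints"].round(2))
E
```

```text
time_s: 19.25
tool_pos: [554.3, -125.2, 178.3]
eef_rot: [0.158, 0.961, 0.178, -0.14]
ft_force: [0.7, -0.7, 0.5]
opening: 0.003
gripper_force: 0.0
t 19.25 shift [-0.1637 -0.0807 -0.1166] turn [ 0.2119 -0.4773 -0.2949]
[-0.16  0.59  0.1   1.64  0.31  1.18 -1.44]
```

```bash
python3 -m creep '[[[-0.016,-0.008,-0.011,0.0212,-0.048,-0.0296,-1],[-0.032,-0.016,-0.022,0.0424,-0.096,-0.0592,-1],[-0.048,-0.024,-0.034,0.0636,-0.144,-0.0888,-1],[-0.065,-0.032,-0.046,0.0848,-0.192,-0.1184,-1],[-0.082,-0.04,-0.058,0.106,-0.24,-0.148,-1],[-0.098,-0.048,-0.07,0.127,-0.288,-0.178,-1],[-0.115,-0.056,-0.082,0.148,-0.336,-0.207,-1],[-0.131,-0.064,-0.094,0.17,-0.383,-0.237,-1],[-0.148,-0.073,-0.105,0.191,-0.431,-0.267,-1],[-0.164,-0.081,-0.117,0.212,-0.477,-0.295,-1]]]'
python3 - <<'E'
from h import *
delta(gp(1.25,60,45,22),gtool()); print(manip.get_obs()["joints"].round(2))
E
```

```text
time_s: 20.25
tool_pos: [469.2, -165.1, 120.3]
eef_rot: [0.033, 0.981, -0.072, 0.176]
ft_force: [0.6, 0.2, -0.5]
opening: 0.004
gripper_force: 0.0
t 20.25 shift [ 0.0065 -0.0009 -0.1965] turn [ 0.0159 -0.0534 -0.0193]
[ 0.32  0.31 -0.14  2.32  0.4   0.17 -1.9 ]
```

Run:
```python
from h import *
delta(gp(1.25,60,45,22),gtool(5)); delta(gp(1.25,60,45,22),gtool(10))
```

```text
t 20.25 shift [ 0.0065 -0.0009 -0.1965] turn [ 0.0532  0.1657 -0.0235]
t 20.25 shift [ 0.0065 -0.0009 -0.1965] turn [ 0.0439  0.1109 -0.0225]
```

```bash
python3 -m creep '[[[0.002,0,-0.01,0.013,0.04,-0.006,-1],[0.004,0,-0.03,0.026,0.08,-0.012,-1],[0.006,0,-0.055,0.039,0.12,-0.018,-1],[0.0065,0,-0.08,0.053,0.166,-0.023,-1],[0.0065,-0.001,-0.11,0.053,0.166,-0.023,-1],[0.0065,-0.001,-0.14,0.053,0.166,-0.023,-1],[0.0065,-0.001,-0.165,0.053,0.166,-0.023,-1],[0.0065,-0.001,-0.185,0.053,0.166,-0.023,-1],[0.0065,-0.001,-0.196,0.053,0.166,-0.023,-1],[0.0065,-0.001,-0.196,0.053,0.166,-0.023,-1]]]'
python3 - <<'E'
from h import *
o=manip.get_obs(); print(o["joints"].round(2)); p0=o["tool_pos"]
for q in (1.25,1.1,.95,.8,.65,.5,.35,.2): print(q,((gp(q)-p0)/500).round(3))
delta(gp(.5),gtool(15));
for n in("top",):
    t=manip.capture(n); c=proj(n,[520,-230,30]).astype(int)
    cv2.imwrite("pics/g1.png",cv2.resize(t[c[1]-50:c[1]+50,c[0]-50:c[0]+50],(500,500),interpolation=cv2.INTER_CUBIC))
E
```

```text
time_s: 21.25
tool_pos: [477.6, -164.8, 23.4]
eef_rot: [0.004, 0.995, -0.09, 0.047]
ft_force: [0.1, 0.5, 0.8]
opening: 0.001
gripper_force: 0.0
[ 0.39  0.59 -0.22  2.12  0.33  0.37 -1.85]
1.25 [-0.002 -0.063 -0.003]
1.1 [-0.002 -0.081 -0.003]
0.95 [ 0.    -0.1   -0.003]
0.8 [ 0.005 -0.118 -0.003]
0.65 [ 0.013 -0.134 -0.003]
0.5 [ 0.023 -0.15  -0.003]
0.35 [ 0.036 -0.163 -0.003]
0.2 [ 0.05  -0.175 -0.003]
t 21.25 shift [ 0.0232 -0.1497 -0.0027] turn [-0.02   -0.1052 -0.0032]
```

View pics/g1.png

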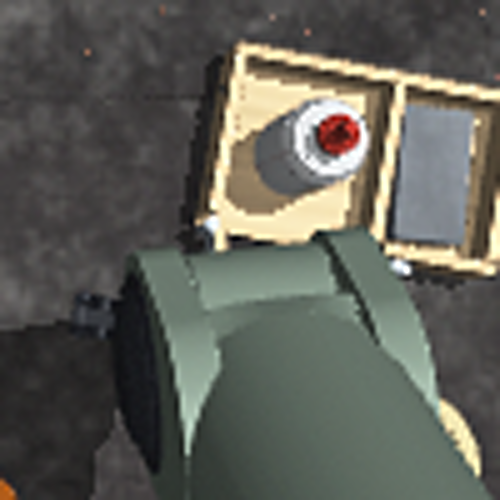

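The arm hides the gate in this view. The bottle stands at (330,150), well clear, and the finger is at about (90,310), on the gate's outer side. Sweeping.

```bash
python3 -m creep '[[[0,-0.02,-0.003,0,0,0,-1],[0,-0.04,-0.003,0,0,0,-1],[-0.002,-0.056,-0.003,0,0,0,-1],[-0.002,-0.07,-0.003,0,0,0,-1],[-0.002,-0.085,-0.003,-0.003,-0.018,0,-1],[0,-0.1,-0.003,-0.006,-0.036,0,-1],[0.003,-0.112,-0.003,-0.01,-0.054,0,-1],[0.007,-0.123,-0.003,-0.014,-0.072,0,-1],[0.013,-0.134,-0.003,-0.017,-0.09,0,-1],[0.02,-0.146,-0.003,-0.02,-0.105,0,-1]]]'
python3 - <<'E'
from h import *
o=manip.get_obs(); p0=o["tool_pos"]; print(o["joints"].round(2))
for q in (.5,.4,.3,.2,.15,.1,.05,0): print(q,((gp(q)-p0)/500).round(3))
delta(gp(.3),gtool(22))
for n in ("scene",):
    s=manip.capture(n); c=proj(n,[520,-240,60]).astype(int)
    cv2.imwrite("pics/g2.png",cv2.resize(s[c[1]-45:c[1]+45,c[0]-45:c[0]+45],(540,540),interpolation=cv2.INTER_CUBIC))
E
```

```text
time_s: 22.3
tool_pos: [487.7, -238.5, 22.4]
eef_rot: [0.012, 0.987, -0.089, 0.131]
ft_force: [6.5, 0.9, 0.5]
opening: 0.002
gripper_force: 0.0
[ 0.57  0.6  -0.25  2.16  0.57  0.16 -1.92]
0.5 [ 0.003 -0.002 -0.001]
0.4 [ 0.011 -0.012 -0.001]
0.3 [ 0.02  -0.02  -0.001]
0.2 [ 0.029 -0.028 -0.001]
0.15 [ 0.035 -0.031 -0.001]
0.1 [ 0.04  -0.034 -0.001]
0.05 [ 0.045 -0.037 -0.001]
0 [ 0.051 -0.04  -0.001]
t 22.3 shift [ 0.0198 -0.0202 -0.0008] turn [-0.0136 -0.0759 -0.0029]
```

View pics/g2.png

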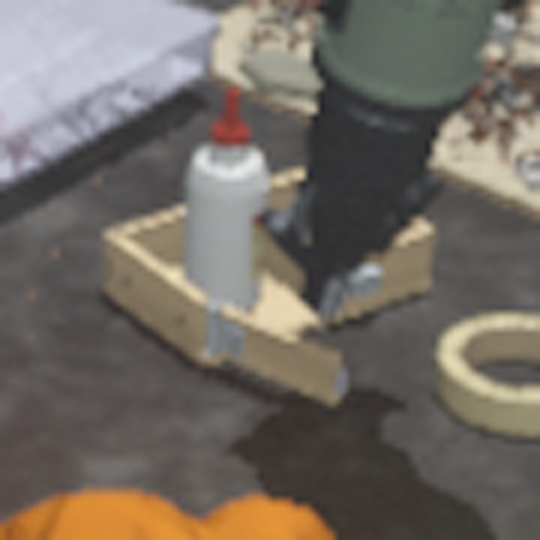

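Run:
```python
from h import *
n="scene"; c=proj(n,[520,-240,60]).astype(int)
z=lambda P:((proj(n,P)-c+45)*6).round()
print("tcp",z(manip.get_obs()["tool_pos"]),"hinge top",z(H+[0,0,44]))
for q in (1.7,1.5,1.25,1,.75,.5,.3,0): print(q,z(gp(q,94,0,44)),z(gp(q,94,0,10)))
for l in("gate_hinge","gate_push"): 
    for x in manip.pinpoint(l,n)[:2]: print(l,round(x["score"],2),world(n,x["centre"]).round(0))
```

```text
tcp [307. 342.] hinge top [207. 304.]
1.7 [284. 375.] [281. 423.]
1.5 [310. 366.] [306. 414.]
1.25 [335. 352.] [331. 399.]
1 [351. 335.] [347. 382.]
0.75 [358. 316.] [355. 363.]
0.5 [356. 297.] [352. 343.]
0.3 [347. 282.] [344. 328.]
0 [325. 262.] [322. 308.]
gate_hinge 0.74 [ 537. -204.   31.]
gate_push 0.49 [ 469. -212.   24.]
```

```bash
cat >> h.py <<'E'
def gatefit():
    for n in("scene","top"):
        manip.capture(n)
        for lab in ("gate_push",):
          for r in manip.masks_of(lab,n)[:2]:
            m=r["mask"]; best=[]
            for q in np.arange(0,1.71,.05):
                P=[]
                for rr in(4,94):
                    for c in(0,-8):
                        for z in(10,44): P.append(proj(n,gp(q,rr,c,z)))
                h=cv2.convexHull(np.float32(P)).round().astype(np.int32); k=np.zeros(m.shape,np.uint8); cv2.fillConvexPoly(k,h,1)
                best.append((round((m&(k>0)).sum()/(m|(k>0)).sum(),3),round(q,2)))
            ys,xs=np.nonzero(m); print(n,lab,round(r["score"],2),m.sum(),xs.min(),xs.max(),ys.min(),ys.max(),sorted(best)[::-1][:3])
E
python3 - <<'E'
from h import *
gatefit(); o=manip.get_obs(); print({k:np.round(o[k],3) for k in("tool_pos","ft_force","joint_velocities","time_s")})
d=(R.from_quat(np.array(o["eef_rot"])[[1,2,3,0]])).as_matrix(); print(d.round(2))
E
```

```text
scene gate_push 0.72 165 298 318 171 185 [(np.float64(0.708), np.float64(1.3)), (np.float64(0.703), np.float64(1.35)), (np.float64(0.693), np.float64(1.25))]
top gate_push 0.57 388 359 375 174 200 [(np.float64(0.0), np.float64(1.7)), (np.float64(0.0), np.float64(1.65)), (np.float64(0.0), np.float64(1.6))]
top gate_push 0.49 37 322 325 199 211 [(np.float64(0.245), np.float64(1.3)), (np.float64(0.227), np.float64(1.5)), (np.float64(0.226), np.float64(1.4))]
{'tool_pos': array([ 488.114, -237.747,   22.428]), 'ft_force': array([ 0.663,  0.015, -0.912]), 'joint_velocities': array([-0.005, -0.001,  0.   , -0.001,  0.015, -0.001, -0.014]), 'time_s': np.float64(22.65)}
[[ 0.95 -0.18  0.26]
 [-0.17 -0.98 -0.05]
 [ 0.26  0.   -0.97]]
```

The gate has not moved, although the finger now sits on its inner side. I'll lift, go back to the outer side and sweep again in short steps, watching the force.

```bash
python3 -m creep '[[[0,0,0.04,0,0,0,-1],[0,0,0.09,0,0,0,-1],[0,0,0.14,0,0,0,-1],[-0.005,0.03,0.16,0.004,0.02,0,-1],[-0.01,0.06,0.16,0.008,0.04,0,-1],[-0.015,0.09,0.16,0.012,0.06,0,-1],[-0.02,0.12,0.16,0.016,0.08,0,-1],[-0.025,0.14,0.16,0.02,0.105,0,-1],[-0.025,0.15,0.14,0.02,0.105,0,-1],[-0.025,0.15,0.1,0.02,0.105,0,-1]]]'
python3 - <<'E'
from h import *
gatefit(); delta(gp(1.28,64,35,22),gtool(5)); print(manip.get_obs()["joints"].round(2))
E
```

```text
time_s: 23.65
tool_pos: [476.3, -162.3, 72.4]
eef_rot: [0.004, 0.995, -0.089, 0.048]
ft_force: [0.2, -0.5, -0.9]
opening: -0.0
gripper_force: 0.0
scene gate_push 0.76 198 298 319 171 185 [(np.float64(0.826), np.float64(1.3)), (np.float64(0.814), np.float64(1.35)), (np.float64(0.802), np.float64(1.25))]
t 23.85 shift [-0.0087 -0.0225 -0.1   ] turn [-0.0002  0.0041 -0.0032]
[ 0.57  0.51 -0.45  2.09  0.44  0.52 -1.95]
```

```bash
python3 -m creep '[[[-0.002,-0.005,-0.03,0,0,0,-1],[-0.004,-0.012,-0.06,0,0,0,-1],[-0.008,-0.02,-0.09,0,0,0,-1],[-0.009,-0.022,-0.105,0,0,0,-1],[-0.009,-0.03,-0.105,0,0,0,-1],[-0.009,-0.04,-0.105,0,0,0,-1],[-0.009,-0.05,-0.105,0,0,0,-1],[-0.009,-0.06,-0.105,0,0,0,-1],[-0.009,-0.07,-0.105,0,0,0,-1],[-0.009,-0.08,-0.105,0,0,0,-1]]]'
python3 - <<'E'
from h import *
gatefit(); s=manip.capture("scene"); o=manip.get_obs(); print(o["tool_pos"],o["ft_force"].round(1)); c=proj("scene",[500,-220,40]).astype(int)
cv2.circle(s,tuple(proj("scene",o["tool_pos"]).round().astype(int)),0,(0,255,0),-1)
cv2.imwrite("pics/g3.png",cv2.resize(s[c[1]-35:c[1]+35,c[0]-35:c[0]+35],(560,560),interpolation=cv2.INTER_CUBIC))
E
```

```text
time_s: 24.85
tool_pos: [470.9, -203.5, 20.0]
eef_rot: [0.004, 0.995, -0.09, 0.047]
ft_force: [-0.7, 0.1, -1.3]
opening: 0.0
gripper_force: 0.0
scene gate_push 0.67 161 298 319 171 185 [(np.float64(0.669), np.float64(1.3)), (np.float64(0.662), np.float64(1.25)), (np.float64(0.657), np.float64(1.35))]
[ 470.85474379 -202.76798035   19.78825865] [0.3 0.4 0. ]
```

View pics/g3.png

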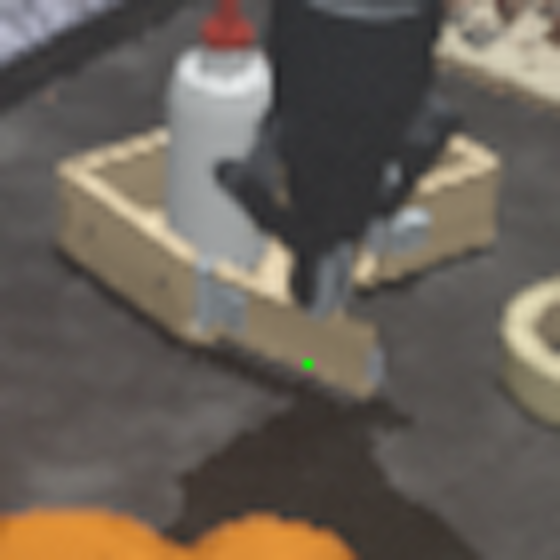

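The TCP should be at the green dot (307,362), at gate height. But the visible fingertips end at about (320,310), right at the gate's top edge, so they passed over it. The tips evidently stand higher than the TCP reading. I'll back off, go lower and push again.

```bash
python3 -m creep '[[[0,0.02,0.02,0,0,0,-1],[0,0.05,0.03,0,0,0,-1],[0,0.08,0.03,0,0,0,-1],[0,0.1,0.01,0,0,0,-1],[0,0.1,-0.01,0,0,0,-1],[0,0.1,-0.02,0,0,0,-1],[0,0.1,-0.024,0,0,0,-1],[0,0.1,-0.027,0,0,0,-1],[0,0.1,-0.03,0,0,0,-1],[0,0.1,-0.03,0,0,0,-1]]]' && python3 -m creep '[[[0,-0.01,0,0,0,0,-1],[0,-0.025,0,0,0,0,-1],[0,-0.04,0,0,0,0,-1],[0,-0.055,0,0,0,0,-1],[0,-0.07,0,0,0,0,-1],[0,-0.08,0,0,0,0,-1],[0,-0.09,0,0,0,0,-1],[0,-0.1,0,0,0,0,-1],[0,-0.11,0,0,0,0,-1],[0,-0.12,0,0,0,0,-1]]]'
python3 - <<'E'
from h import *
gatefit(); o=manip.get_obs(); print(o["tool_pos"],o["ft_force"].round(1))
E
```

```text
time_s: 26.1
tool_pos: [470.9, -153.2, 4.8]
eef_rot: [0.004, 0.995, -0.09, 0.047]
ft_force: [-0.5, 0.1, -0.4]
opening: 0.001
gripper_force: 0.0
time_s: 27.1
tool_pos: [470.9, -213.2, 4.8]
eef_rot: [0.004, 0.995, -0.09, 0.047]
ft_force: [-0.3, 1.2, -0.7]
opening: 0.002
gripper_force: 0.2
scene gate_push 0.47 116 299 321 171 182 [(np.float64(0.468), np.float64(1.15)), (np.float64(0.466), np.float64(1.0)), (np.float64(0.462), np.float64(0.95))]
[ 470.82668687 -212.92510744    4.78364925] [-0.9 -0.2 -0.2]
```

Run:
```python
from h import *
p0=manip.get_obs()["tool_pos"]
for q in (1.05,.95,.85,.75,.65,.55,.45,.35,.25): print(q,((gp(q,64,14,4)-p0)/500).round(3))
delta(gp(.45,64,14,4),gtool(14))
```

```text
1.05 [ 0.004  0.006 -0.002]
0.95 [ 0.006 -0.007 -0.002]
0.85 [ 0.01  -0.019 -0.002]
0.75 [ 0.015 -0.032 -0.002]
0.65 [ 0.021 -0.043 -0.002]
0.55 [ 0.028 -0.054 -0.002]
0.45 [ 0.036 -0.065 -0.002]
0.35 [ 0.045 -0.074 -0.002]
0.25 [ 0.055 -0.082 -0.002]
t 27.3 shift [ 0.0359 -0.0646 -0.0016] turn [-0.018  -0.0939 -0.003 ]
```

```bash
python3 -m creep '[[[0.004,-0.003,-0.002,0,0,0,-1],[0.006,-0.008,-0.002,0,0,0,-1],[0.008,-0.014,-0.002,0,0,0,-1],[0.011,-0.02,-0.002,-0.003,-0.015,0,-1],[0.015,-0.031,-0.002,-0.006,-0.03,0,-1],[0.018,-0.038,-0.002,-0.009,-0.045,0,-1],[0.022,-0.045,-0.002,-0.012,-0.06,0,-1],[0.027,-0.052,-0.002,-0.015,-0.075,0,-1],[0.032,-0.059,-0.002,-0.018,-0.09,0,-1],[0.036,-0.065,-0.002,-0.018,-0.094,0,-1]]]'
python3 - <<'E'
from h import *
gatefit(); o=manip.get_obs(); print(o["tool_pos"],o["ft_force"].round(1),o["joints"].round(2))
p0=o["tool_pos"]
for q in (.45,.35,.25,.15,.1,.05,0): print(q,((gp(q,64,14,4)-p0)/500).round(3))
E
```

```text
time_s: 28.3
tool_pos: [488.6, -245.5, 3.7]
eef_rot: [0.011, 0.989, -0.089, 0.121]
ft_force: [-0.3, 1.0, -0.9]
opening: -0.0
gripper_force: 0.2
scene gate_push 0.54 130 299 322 170 177 [(np.float64(0.568), np.float64(0.75)), (np.float64(0.564), np.float64(0.6)), (np.float64(0.544), np.float64(0.8))]
top gate_push 0.58 35 326 338 199 209 [(np.float64(0.216), np.float64(0.6)), (np.float64(0.213), np.float64(0.65)), (np.float64(0.205), np.float64(0.55))]
[ 489.01071295 -245.55754331    3.84049465] [ 0.3 -0.3  0. ] [ 0.6   0.64 -0.28  2.14  0.7   0.18 -2.03]
0.45 [-0.     0.001  0.   ]
0.35 [ 0.009 -0.009  0.   ]
0.25 [ 0.019 -0.017  0.   ]
0.15 [ 0.029 -0.025  0.   ]
0.1 [ 0.035 -0.028  0.   ]
0.05 [ 0.041 -0.031  0.   ]
0 [ 0.047 -0.034  0.   ]
```

```bash
python3 -m creep '[[[0.003,-0.003,0,0,0,0,-1],[0.006,-0.006,0,0,0,0,-1],[0.009,-0.009,0,0,0,0,-1],[0.012,-0.012,0,0,0,0,-1],[0.015,-0.014,0,0,0,0,-1],[0.018,-0.017,0,0,0,0,-1],[0.021,-0.019,0,0,0,0,-1],[0.024,-0.021,0,0,0,0,-1],[0.027,-0.023,0,0,0,0,-1],[0.029,-0.025,0,0,0,0,-1]]]'
python3 - <<'E'
from h import *
gatefit(); o=manip.get_obs(); print(o["tool_pos"],o["ft_force"].round(1),o["joints"].round(2))
p0=o["tool_pos"]
for q in (.15,.1,.05,0): print(q,((gp(q,64,14,4)-p0)/500).round(3))
E
```

```text
time_s: 29.5
tool_pos: [503.5, -257.9, 3.8]
eef_rot: [0.011, 0.989, -0.089, 0.121]
ft_force: [-0.3, 0.2, 0.0]
opening: -0.002
gripper_force: 0.2
top gate_push 0.59 42 325 342 197 205 [(np.float64(0.284), np.float64(0.3)), (np.float64(0.275), np.float64(0.25)), (np.float64(0.255), np.float64(0.35))]
[ 503.29709286 -257.97526342    3.78454459] [ 0.2 -0.3  1.5] [ 0.64  0.66 -0.32  2.09  0.69  0.22 -2.  ]
0.15 [0.001 0.    0.   ]
0.1 [ 0.007 -0.003  0.   ]
0.05 [ 0.012 -0.006  0.   ]
0 [ 0.018 -0.009  0.   ]
```

```bash
python3 -m creep '[[[0.003,-0.001,0,0,0,0,-1],[0.006,-0.002,0,0,0,0,-1],[0.009,-0.003,0,0,0,0,-1],[0.012,-0.004,0,0,0,0,-1],[0.014,-0.005,0,0,0,0,-1],[0.016,-0.005,0,0,0,0,-1],[0.018,-0.006,0,0,0,0,-1],[0.02,-0.006,0,0,0,0,-1],[0.022,-0.006,0,0,0,0,-1],[0.022,-0.006,0,0,0,0,-1]]]'
```

```text
time_s: 30.7
tool_pos: [514.5, -260.9, 3.8]
eef_rot: [0.011, 0.989, -0.089, 0.122]
ft_force: [0.4, 0.9, -0.1]
opening: -0.006
gripper_force: 0.0
```

```bash
python3 -m creep '[[[0.002,0,0,0,0,0,-1],[0.004,-0.001,0,0,0,0,-1],[0.006,-0.001,0,0,0,0,-1],[0.008,-0.002,0,0,0,0,-1],[0.008,-0.002,0,0,0,0,-1],[0.008,-0.002,0,0,0,0,-1],[0.008,-0.002,0,0,0,0,-1],[0.008,-0.002,0,0,0,0,-1],[0.008,-0.002,0,0,0,0,-1],[0.008,-0.002,0,0,0,0,-1]]]'
python3 - <<'E'
from h import *
gatefit()
E
```

```text
time_s: 31.7
tool_pos: [517.1, -261.7, 3.4]
eef_rot: [0.011, 0.989, -0.089, 0.12]
ft_force: [-7.8, 2.2, 4.7]
opening: -0.0
gripper_force: 4.3
scene gate_push 0.53 106 299 313 167 176 [(np.float64(0.473), np.float64(0.15)), (np.float64(0.465), np.float64(0.35)), (np.float64(0.464), np.float64(0.1))]
top gate_push 0.55 91 325 343 195 202 [(np.float64(0.564), np.float64(0.1)), (np.float64(0.509), np.float64(0.05)), (np.float64(0.494), np.float64(0.15))]
```

The gate has reached the catch (7.8 N). Pushing on gently.

```bash
python3 -m creep '[[[0.001,0,0,0,0,0,-1],[0.002,0,0,0,0,0,-1],[0.003,0,0,0,0,0,-1],[0.004,-0.001,0,0,0,0,-1],[0.005,-0.001,0,0,0,0,-1],[0.006,-0.001,0,0,0,0,-1],[0.007,-0.001,0,0,0,0,-1],[0.008,-0.002,0,0,0,0,-1],[0.008,-0.002,0,0,0,0,-1],[0.008,-0.002,0,0,0,0,-1]]]'
python3 - <<'E'
from h import *
gatefit()
E
```

```text
time_s: 32.9
tool_pos: [522.6, -263.0, 3.9]
eef_rot: [0.011, 0.988, -0.089, 0.122]
ft_force: [0.1, 0.5, -0.2]
opening: -0.001
gripper_force: 0.0
top gate_push 0.44 88 324 343 194 200 [(np.float64(0.519), np.float64(0.05)), (np.float64(0.507), np.float64(0.0)), (np.float64(0.452), np.float64(0.1))]
```

```bash
python3 -m creep '[[[0.001,0,0,0,0,0,-1],[0.002,0,0,0,0,0,-1],[0.003,0,0,0,0,0,-1],[0.004,-0.001,0,0,0,0,-1],[0.004,-0.001,0,0,0,0,-1],[0.004,-0.001,0,0,0,0,-1],[0.004,-0.001,0,0,0,0,-1],[0.004,-0.001,0,0,0,0,-1],[0.004,-0.001,0,0,0,0,-1],[0.004,-0.001,0,0,0,0,-1]]]'
```

```text
time_s: 34.1
tool_pos: [523.1, -263.2, 3.4]
eef_rot: [0.011, 0.989, -0.089, 0.12]
ft_force: [-9.4, 3.2, 5.7]
opening: 0.001
gripper_force: 4.9
```

It is firm against the stop, about 6 mm past the catch contact. Backing off and checking.

```bash
python3 -m creep '[[[-0.01,0.002,0,0,0,0,-1],[-0.03,0.006,0,0,0,0,-1],[-0.05,0.01,0.01,0,0,0,-1],[-0.08,0.015,0.05,0,0,0,-1],[-0.1,0.03,0.1,0,0,0,-1],[-0.12,0.06,0.16,0,0,0,-1],[-0.12,0.12,0.24,0,0,0,-1],[-0.12,0.19,0.32,0,0,0,-1],[-0.12,0.27,0.38,0,0,0,-1],[-0.12,0.35,0.4,0,0,0,-1]]]' && python3 -m creep '[[[0,0.08,0,0,0,0,-1],[0,0.16,0,0,0,0,-1],[0,0.24,0,0,0,0,-1],[0,0.32,0,0,0,0,-1],[0,0.32,0,0,0,0,-1],[0,0.32,0,0,0,0,-1],[0,0.32,0,0,0,0,-1],[0,0.32,0,0,0,0,-1],[0,0.32,0,0,0,0,-1],[0,0.32,0,0,0,0,-1]]]'
python3 - <<'E'
from h import *
gatefit()
t=manip.capture("top");s=manip.capture("scene")
for n in("top","scene"):
    for l in("bottle","gate_push","tape","whetstone","cup"):
        for x in manip.pinpoint(l,n)[:1]: print(n,l,round(x["score"],2),world(n,x["centre"]).round(0))
cr=lambda im,c:cv2.resize(im[c[1]-40:c[1]+40,c[0]-40:c[0]+40],(400,400),interpolation=cv2.INTER_CUBIC)
P=[550,-270,50]
cv2.imwrite("pics/end.png",np.hstack([cr(t,proj("top",P).astype(int)),cr(s,proj("scene",P).astype(int))]))
E
```

```text
time_s: 35.1
tool_pos: [464.4, -87.8, 206.6]
eef_rot: [0.012, 0.988, -0.09, 0.123]
ft_force: [0.7, -0.3, -0.5]
opening: 0.001
gripper_force: 0.0
time_s: 36.1
tool_pos: [464.4, 70.7, 203.8]
eef_rot: [0.011, 0.988, -0.09, 0.121]
ft_force: [-0.1, -0.4, 0.2]
opening: -0.002
gripper_force: 0.0
scene gate_push 0.56 134 299 317 164 175 [(np.float64(0.62), np.float64(0.1)), (np.float64(0.613), np.float64(0.05)), (np.float64(0.61), np.float64(0.0))]
top gate_push 0.43 56 334 352 198 202 [(np.float64(0.394), np.float64(0.0)), (np.float64(0.319), np.float64(0.05)), (np.float64(0.237), np.float64(0.1))]
top bottle 0.67 [ 585. -258.   12.]
top gate_push 0.46 [ 526. -268.   31.]
top tape 0.57 [ 383. -320.    1.]
top whetstone 0.95 [ 570. -343.   10.]
top cup 0.92 [625. 417.   1.]
scene bottle 0.83 [ 584. -267.    9.]
scene gate_push 0.53 [ 523. -270.   24.]
scene tape 0.9 [ 381. -320.   -0.]
scene whetstone 0.51 [ 567. -350.    8.]
scene cup 0.58 [622. 410.   3.]
```

View pics/end.png

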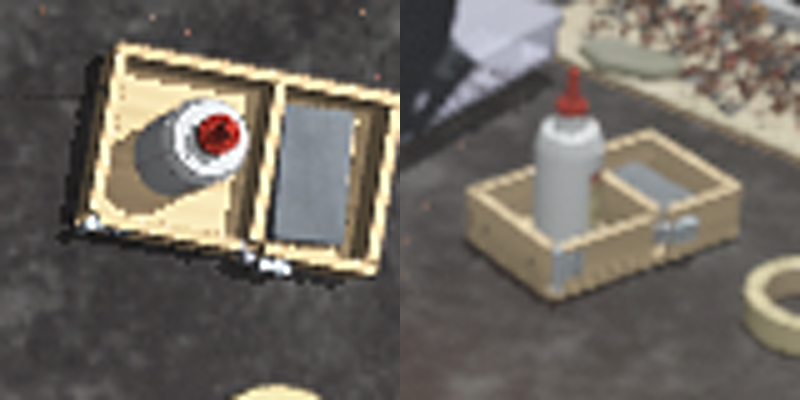

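The left panel shows the gate flush with the caddy's front, from (90,222) to (250,255), and the bottle upright in the stall at (190,150). The right panel confirms the gate is closed. The whetstone and tape are where they were.

```bash
python3 -c "
from cell import manip
print(manip.hand_in())"
```

```text
the job is handed in; nothing more can be done
None
```

The glue bottle stands upright and released in the stall, and the gate snapped past its catch and is fully shut; I handed the job in at about 36 s, after a first gate push passed over the gate without moving it.

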